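Fit the keyed shaft into the pulley hub and hold it home against the preload spring

ROBOT

A 6-joint arm with a two-finger parallel gripper is mounted at the origin on a cart in front of the work surface, level with it; the furniture and walls round the work are solid. World frame = base frame: x ahead of the robot, y to its left, z up, the work surface at z = 0. Lengths are in m, angles in rad, forces in N, time in s.
With the tool pointing down it reaches from about 0.4 to 0.925 m from the base axis. Payload 3.4 kg.
Tool frame: the origin (TCP) lies between the finger pads; the fingertips stand 19 mm ahead of it and the grasp point (between the pads) is the TCP; z points along the fingers, y is the line along which they close (so a half turn about z gives the same grasp; the last joint's range is limited). The gripper opens to 85 mm and grips with 20 to 120 N. Pads are 22 mm wide; open, the fingers measure 114 mm over their backs; the gripper's body (76 mm by 85 mm) begins 54 mm behind the grasp point. The pads swing forward as they close: fully open they stand 13 mm farther back than shut.
Start: joints at [1.159, 0.307, 1.506, -0, 1.328, -0.073], TCP at [0.191, 0.543, 0.25] pointing down, gripper open.
Joint ranges: [-3.12, 3.12], [-1.05, 2.28], [0.14, 2.33], [-1.42, 4.57], [0.1, 2.73], [-2.68, 2.68]. Speed limits (rad/s): [2.57, 2.57, 3.14, 3.14, 3.14, 3.14].

INTERFACE

Orientations are given as [roll, pitch, yaw] about the fixed x, y, z axes, in that order (R = Rz(yaw) Ry(pitch) Rx(roll)).
In Python, from station import env gives the robot as it stands.
- The arm moves only by the shell command python3 -m creep 'ROWS' [FORCE]. ROWS is JSON, a list of rows, each an object with "gripper": the opening, from -1 (shut) to 1 (fully open); "translation": the shift along the tool's x, y, z in mm, a list of three; "spin": the turn about the tool's z in degrees. In form: [{"gripper": gripper, "translation": [dx, dy, dz], "spin": spin}, ...]. A call has 1 to 5 rows; each row is the pose to reach, as a shift and turn from the pose commanded when the call began, along the tool's axes at that moment; what a row does not reach only later rows make up. A row lasts 1/12 s, in which the tool goes at most 41.7 mm and 7.16 degrees, less where a joint would pass 70% of its speed; a pose out of reach is approached as far as the arm can. A call with a gripper value outside its range is refused whole. The fingers move at their own pace and stop on an object; FORCE is the grip in N (left out, the last holds). Time passes only in rows, so rows that repeat a pose let the fingers close. It gives the time, the measured TCP pose, the force, the opening and the grip force at its end, in the units of the state.
- env.sense(): the state, without advancing time (a new reading comes with each control period).
- env.read_camera(name): name is "side" or "top"; returns a dict with "frame" (384x512x3 uint8, blue, green, red), "camera_matrix" (3x3 intrinsics, pixels), "R" (3x3) and "t" (3): a world point X has camera coordinates R X + t. Camera axes: x right, y down, z forward; pixel columns grow to the right and rows downward; lengths in m; the calibration is good to about 2 mm. A picture is of the moment at which its call begins. There is no depth.
- env.job_done(): hands the job in; it is judged then, once.
The state is a dict: "t": time; "q": joint angles; "dq": joint speeds; "tau": joint torques, N m; "tool_pos": TCP position; "ee_rot": TCP orientation; "wrist_force": force on the tool from outside, world axes, zero at the start; "ft_torque": the same for the moment, N m; "grip_width": finger opening in m; "grip_force": force on a finger pad.
Only numpy, scipy, OpenCV 4.12 (cv2) and the standard library are available. Lean on these libraries where they do the work, as an engineer would, in place of code of your own. Each camera call takes 0.05 s, during which the arm holds its last target. There are 200 camera calls.

TASK

Take the keyed shaft out of the wooden stand (not the plain one beside it) and push it, foot first, down into the hub of the belt pulley, turning it until its key slips into the keyway, and on down until its collar sits on the hub. A spring in the hub pushes the shaft back out until a workmate has tightened the set screw, so do not let go: the job finishes with you still gripping the shaft and pressing it fully home. Leave the plain shaft and the loose spare parts (pinion, bearing, bush) where they are.

Things in the scene. Friction and masses are not known exactly. Their poses are not given: they have to be found in the camera images.
- keyed_shaft: steel shaft with a key, 110 mm long, about 0.4 kg, upright in one hole of the stand. Origin: centre of its foot, z up the shaft. From the foot: 30 mm diameter up to 50 mm (lowest 3 mm chamfered to 24), collar of 46 mm diameter from 50 to 58 mm, round journal of 26 mm diameter from 58 to 110 mm, to be gripped. Key on its own -x side, see key_foot; a dark scribed line on the top face lies over it
- key_foot (a point): lower end of the keyed shaft's key, 17.5 mm from the axis on the shaft's -x side, 18 mm above its foot. The dark key is 10 mm wide, stands 5 mm proud of the 30 mm part, runs from 18 to 46 mm above the foot and is chamfered at its lower end
- shaft_grip (a point): point on the keyed shaft's axis in the middle of the upper journal's grip length, 86 mm above the foot, 28 mm above the collar's top
- plain_shaft: the same shaft without key or scribed line, standing in the other hole of the stand; leave it. Origin: centre of its foot, z up
- stand: fixed wooden block 80 x 190 x 28 mm with two blind holes of 33.5 mm diameter, 16 mm deep, on its centre line 55 mm either side of the middle (along its y). Origin: centre of the underside, on the table
- pulley: fixed belt pulley on a grey foot plate (124 x 160 x 12 mm, four bolts): two-groove pulley of 124 mm diameter, 42 to 74 mm high, round a bright hub of 70 mm diameter whose flat top face is 80 mm high. Origin: centre of the foot plate's underside, on the table; z up along the bore. The keyway is on its own -x side, see keyway
- bore_mouth (a point): centre of the upright bore at the hub face, 80 mm above the table. Bore 32 mm in diameter, open upward. The shaft is home when its collar lies on the hub face, its foot 50 mm below the face. While its key is not over the keyway, the key rides on the hub face, with the foot 18 mm down in the bore
- keyway (a point): middle of the keyway's opening at the hub face, 19 mm from the bore's axis on the pulley's -x side. The keyway is a slot 12 mm wide in the bore's wall, reaching 22.5 mm out from the bore's axis, open at the hub face and running the whole depth
- thrust_cup (a joint): spring-loaded brass cup in the bore that the shaft's foot meets 44 mm below the hub face; 0 = up, 0.006 m = pressed down by a shaft that is home (stop at 0.008). The spring pushes up with 6.7 N at 0 and 10.9 N at 0.006, more than the shaft's weight: about 6 to 8 N of downward push keeps the shaft home
- spare_pinion: loose dark toothed pinion, 57 mm diameter, 30 mm high, lying on the table behind the work; leave it. Origin: centre of its underside
- spare_bearing: loose ball bearing, 52 mm diameter, 15 mm high, lying on the table in front of the pulley, to its right; leave it. Origin: centre of its underside
- spare_bush: loose dark steel bush, 42 mm diameter, 50 mm high, standing on the table to the right of the pulley; leave it. Origin: centre of its underside
Things that resemble listed ones, but are neither listed nor needed, are in the scene too. Several things have the shape of the stand; the one meant has the colours described above.

How it is judged:
On the way, in this order (a step that is already met when the one before it is completed fails the run):
1. the keyed shaft is held in the fingers, upright, lifted clear of the stand (height (world z) of keyed_shaft above 0.035 m and contact force between the fingers and keyed_shaft above 3 N and contact force between keyed_shaft and stand below 0.1 N and angle between keyed_shaft's own z axis and vertical below 0.25 rad), for 0.2 s.
2. the shaft is in the bore with its key in the keyway (horizontal distance between keyed_shaft and bore_mouth below 0.004 m and z of key_foot in the frame of bore_mouth below -0.004 m and horizontal distance between key_foot and keyway below 0.005 m), for 0.1 s.
At the end, for the whole second after the job is handed in: Keyed shaft in the bore, key in the keyway (5 mm), axis within 3 mm and 0.06 rad, collar within 1.8 mm of the hub face, spring cup down over 4.2 mm, fingers still gripping it (over 3 N), at rest. Plain shaft, pinion, bearing and bush within 30 mm of their start, the plain shaft upright (z of keyed_shaft in the frame of bore_mouth below -0.0482 m and horizontal distance between keyed_shaft and bore_mouth below 0.003 m and horizontal distance between key_foot and keyway below 0.005 m and angle between keyed_shaft's own z axis and vertical below 0.06 rad and value of joint thrust_cup above 0.0042 m and contact force between the fingers and keyed_shaft above 3 N and linear speed of keyed_shaft below 0.02 m/s and distance of each of plain_shaft, spare_pinion, spare_bearing, spare_bush from where it was at the start of the episode below 0.03 m and angle between plain_shaft's own z axis and vertical below 0.15 rad); the arm keeps its last pose, push and grip.
It fails at once if the plain shaft is taken or knocked over (distance of plain_shaft from where it was at the start of the episode above 0.03 m or angle between plain_shaft's own z axis and vertical above 0.3 rad).
It fails at once if a spare part is knocked away (distance of any of spare_pinion, spare_bearing, spare_bush from where it was at the start of the episode above 0.04 m).
It also fails if it takes over 54 s, if anything falls off the work surface, if the arm or the gripper's body presses on something with over 40 N, if the wrist force passes 120 N, or if a joint passes its speed limit or range.

## Working session

There is one attempt and no reset: what is moved stays moved. The work goes in short steps, Python scripts to look and compute and a shell command to move; the robot and the scene stay as the last step left them, time stands still between calls to the robot, and variables do not carry over. Pictures are saved under pics/ and viewed, at most 10 in all, crops included, and the job is handed in when it is done.

```bash
ls; mkdir -p pics; python3 - <<'E'
from station import env
import cv2,json
for n in("side","top"):
    c=env.read_camera(n); cv2.imwrite(f"pics/{n}0.png",c["frame"])
    print(n,c["camera_matrix"],c["R"],c["t"])
s=env.sense();print(s)
E
```

```text
pics
side [[392.16762484   0.         247.08663364]
 [  0.         392.16762484 192.23274072]
 [  0.           0.           1.        ]] [[ 0.98759499 -0.15580268  0.01953599]
 [-0.0806445  -0.61002591 -0.78826699]
 [ 0.13473157  0.77691306 -0.61502317]] [-0.51524229  0.08900747  1.02748089]
top [[453.88823736   0.         262.14147307]
 [  0.         453.88823736 191.86791099]
 [  0.           0.           1.        ]] [[-0.01252805 -0.9998993   0.00666612]
 [-0.99502206  0.01180725 -0.09895301]
 [ 0.09886433 -0.00787263 -0.99506978]] [-0.04554017  0.49941434  1.16488808]
{'t': 0.1, 'q': array([ 1.15950044e+00,  3.07492807e-01,  1.50753146e+00,  5.15408570e-06,
        1.32838915e+00, -7.34643635e-02]), 'dq': array([ 0.00071067, -0.00210495, -0.00388484,  0.00149639,  0.00217608,
        0.00056526]), 'tau': array([ 1.71424697e-03, -4.58528137e+01, -2.52608138e+01, -1.32937912e-04,
        5.42377587e-03,  2.05527346e-05]), 'tool_pos': array([0.19034835, 0.54196372, 0.24948046]), 'ee_rot': array([-3.13977716e+00, -1.38628837e-04,  2.80375976e+00]), 'wrist_force': array([-0.01934228, -0.02767289,  0.92197787]), 'ft_torque': array([ 0.02575841, -0.00330451,  0.05194639]), 'grip_force': 0.0, 'grip_width': 0.0851911426576262}
```

View pics/side0.png

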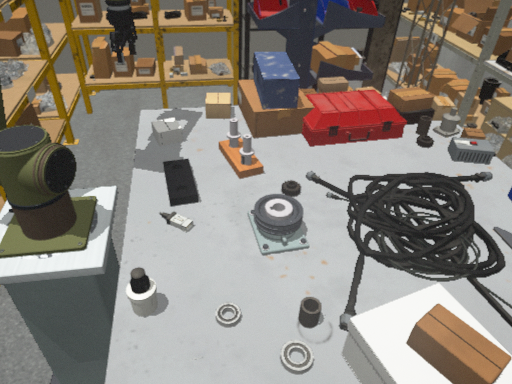

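View pics/top0.png

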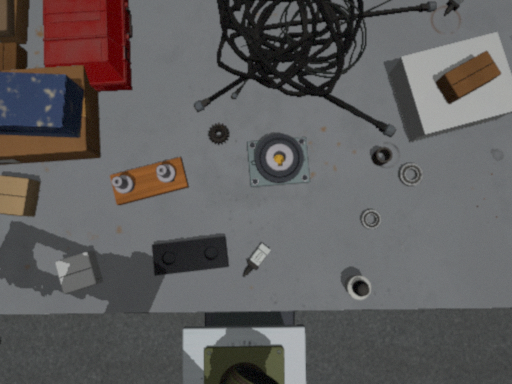

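Side view: the stand with two shafts is at about (240,155) and the pulley at (278,215). Top view: the stand is at (149,180) with shaft tops at (122,182) and (166,172), and the pulley bore is at (279,157). I'll enlarge these crops.

```bash
python3 - <<'E'
import cv2,numpy as np
t=cv2.imread("pics/top0.png");s=cv2.imread("pics/side0.png")
r=lambda im,x,y,w,h,k:cv2.resize(im[y:y+h,x:x+w],None,fx=k,fy=k,interpolation=cv2.INTER_CUBIC)
a=r(t,105,150,90,60,8); b=r(t,240,125,80,65,8)
cv2.imwrite("pics/c1.png",a)
cv2.imwrite("pics/c2.png",b)
cv2.imwrite("pics/c3.png",np.hstack([r(s,215,110,55,70,7),r(s,245,185,60,70,7)])[:600,:800])
E
```

```text
(no output)
```

View pics/c1.png

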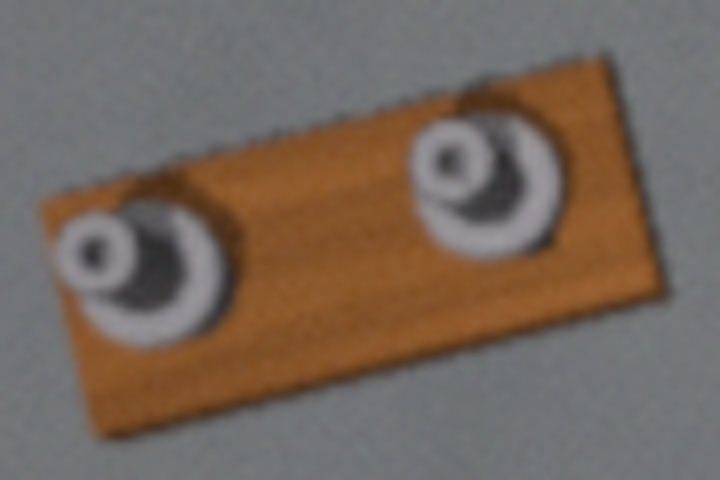

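View pics/c2.png

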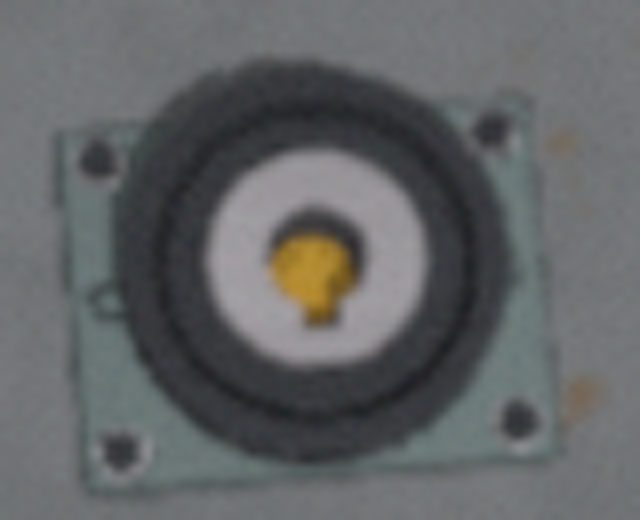

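View pics/c3.png

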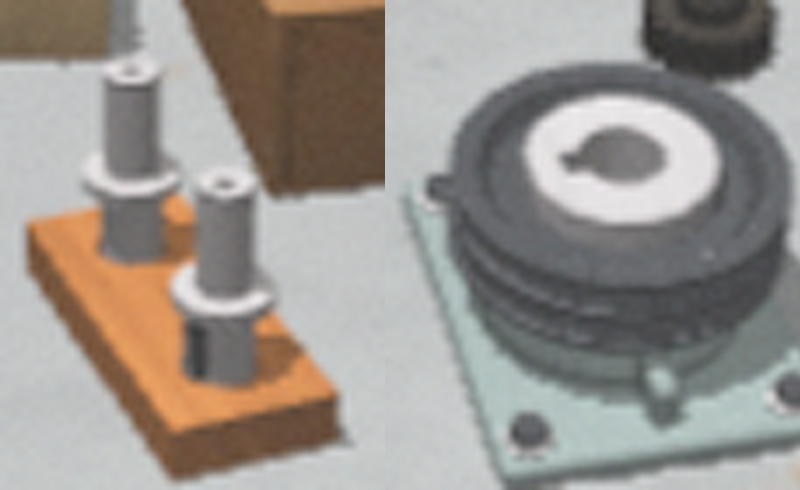

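The keyed shaft is the one nearer the pulley: the right one in the top view, the front one in the side view. Its dark key is at the lower left in the side crop, about (197,345). The keyway points down in the top crop (slot end about (321,327)) and left in the side crop.

```bash
cat > h.py <<'E'
from station import env
import numpy as np,cv2
from scipy.optimize import least_squares
C={n:env.read_camera(n) for n in("side","top")}
def proj(n,X):
    c=C[n];p=c["camera_matrix"]@(c["R"]@np.asarray(X,float)+c["t"]);return p[:2]/p[2]
def onz(n,uv,z):
    c=C[n];d=c["R"].T@np.linalg.solve(c["camera_matrix"],[*uv,1]);o=-c["R"].T@c["t"];return o+d*(z-o[2])/d[2]
def crop(x0,y0,k,cx,cy):return np.array([x0+(cx+.5)/k-.5,y0+(cy+.5)/k-.5])
E
python3 - <<'E'
from h import *
np.set_printoptions(precision=4,suppress=True)
T=lambda x,y:crop(105,150,8,x,y)
S=lambda x,y:crop(215,110,7,x,y)
P=lambda x,y:crop(240,125,8,x,y)
Q=lambda x,y:crop(245,185,7,x-385,y)
print("shaft top",onz("top",T(455,162),.122),"collar",onz("top",T(489,184),.070),"side top",onz("side",S(226,183),.122),"side collar",onz("side",S(223,293),.070))
print("plain",onz("top",T(97,253),.122),onz("side",S(131,72),.122))
print("stand",[onz("top",T(*p),.028)[:2] for p in((42,203),(607,58),(668,295),(100,438))])
print("hub",onz("top",P(316,258),.08),onz("side",Q(620,159),.08))
k=onz("top",P(321,327),.08)-onz("top",P(316,258),.08);print("kw",k,np.degrees(np.arctan2(k[1],k[0])))
k=onz("side",Q(562,160),.08)-onz("side",Q(620,159),.08);print("kw side",k,np.degrees(np.arctan2(k[1],k[0])))
cs=[onz("top",P(*p),.012)[:2] for p in((58,135),(530,95),(557,458),(88,490))];print("plate",cs,np.mean(cs,0))
for a,b in((0,3),(1,2)):
    k=cs[b]-cs[a];print(np.degrees(np.arctan2(k[1],k[0])))
for a,b in((0,1),(3,2)):
    k=cs[b]-cs[a];print(np.degrees(np.arctan2(k[1],k[0])))
# key angle: project key outer-face edges in side crop
o=onz("side",S(223,293),.070)
for a in range(-180,-60,10):
    r=np.radians(a);e=np.array([np.cos(r),np.sin(r),0]);f=np.array([-e[1],e[0],0])
    out=[]
    for z in(.030,.058):
        for rr,w in((.020,-.005),(.020,.005),(.0141,-.005),(.0141,.005)):
            p=proj("side",[o[0],o[1],z]+rr*e+w*f);q=(p-[215,110]+.5)*7-.5;out.append(q.round())
    print(a,[tuple(map(int,q)) for q in out])
print([tuple((( proj("side",[o[0],o[1],z])-[215,110]+.5)*7-.5).round()) for z in(.03,.058,.07,.122)])
E
```

```text
shaft top [0.5456 0.1916 0.122 ] collar [0.5463 0.192  0.07  ] side top [0.5492 0.1937 0.122 ] side collar [0.548  0.1885 0.07  ]
plain [0.5192 0.2989 0.122 ] [0.5217 0.299  0.122 ]
stand [array([0.5478, 0.3467]), array([0.5938, 0.1622]), array([0.5151, 0.1419]), array([0.4705, 0.3263])]
hub [ 0.5816 -0.0949  0.08  ] [ 0.5837 -0.0964  0.08  ]
kw [-0.022  -0.0012  0.    ] -176.83402912553444
kw side [-0.0207  0.0022  0.    ] 173.88308849634325
plate [array([ 0.6364, -0.0124]), array([ 0.6482, -0.1708]), array([ 0.5255, -0.1771]), array([ 0.5166, -0.0212])] [ 0.5817 -0.0954]
-175.77418124825675
-177.07620619369723
-85.71281335310333
-86.74600400056319
-180 [(176, 366), (179, 378), (189, 365), (192, 378), (176, 313), (179, 325), (189, 312), (193, 324)]
-170 [(175, 371), (182, 383), (188, 368), (195, 380), (176, 318), (183, 329), (189, 315), (196, 327)]
-160 [(177, 375), (187, 386), (188, 372), (199, 383), (177, 322), (188, 333), (189, 319), (200, 330)]
-150 [(179, 379), (193, 389), (190, 375), (204, 385), (180, 326), (194, 336), (190, 322), (205, 332)]
-140 [(183, 383), (200, 392), (192
[... 239 characters left out ...]
7, 341), (200, 330), (222, 335)]
-110 [(202, 392), (224, 395), (204, 385), (226, 388), (202, 339), (225, 342), (205, 332), (227, 335)]
-100 [(209, 394), (232, 395), (209, 386), (232, 387), (210, 341), (233, 341), (210, 333), (233, 334)]
-90 [(217, 395), (239, 393), (215, 387), (237, 386), (218, 342), (241, 340), (216, 334), (239, 333)]
-80 [(225, 395), (247, 391), (221, 388), (242, 384), (226, 342), (248, 338), (222, 335), (244, 331)]
-70 [(233, 394), (253, 389), (227, 388), (246, 382), (235, 341), (255, 335), (228, 334), (248, 329)]
[(np.float64(221.0), np.float64(369.0)), (np.float64(222.0), np.float64(316.0)), (np.float64(223.0), np.float64(293.0)), (np.float64(225.0), np.float64(189.0))]
```

```bash
R='x'
python3 -m creep '[{"gripper":1,"translation":[-36,-17,0],"spin":0},{"gripper":1,"translation":[-72,-34,0],"spin":0},{"gripper":1,"translation":[-108,-51,0],"spin":0},{"gripper":1,"translation":[-144,-68,0],"spin":0},{"gripper":1,"translation":[-180,-85,0],"spin":0}]' 40
python3 -m creep '[{"gripper":1,"translation":[-36,-17,0],"spin":0},{"gripper":1,"translation":[-72,-34,0],"spin":0},{"gripper":1,"translation":[-108,-51,0],"spin":0},{"gripper":1,"translation":[-144,-68,0],"spin":0},{"gripper":1,"translation":[-180,-85,0],"spin":0}]'
python3 -m creep '[{"gripper":1,"translation":[-32,-15,0],"spin":0},{"gripper":1,"translation":[-64,-30,0],"spin":0},{"gripper":1,"translation":[-92,-43,0],"spin":0},{"gripper":1,"translation":[-92,-43,0],"spin":0},{"gripper":1,"translation":[-92,-43,0],"spin":0}]'
```

```text
t: 0.62
tool_pos: [0.333, 0.4013, 0.2502]
ee_rot: [-3.141, -0.0, 2.805]
wrist_force: [0.7, -0.2, -0.0]
grip_width: 0.0855
grip_force: 0.0
t: 1.03
tool_pos: [0.4749, 0.2611, 0.2503]
ee_rot: [3.142, -0.0, 2.804]
wrist_force: [0.8, 0.2, 0.6]
grip_width: 0.0851
grip_force: 0.0
t: 1.45
tool_pos: [0.5475, 0.1903, 0.2498]
ee_rot: [-3.141, -0.001, 2.8]
wrist_force: [-0.8, 0.3, 0.1]
grip_width: 0.0855
grip_force: 0.0
```

```bash
python3 -m creep '[{"gripper":1,"translation":[0.5,1,35],"spin":0},{"gripper":1,"translation":[0.5,1,70],"spin":0},{"gripper":1,"translation":[0.5,1,105],"spin":0},{"gripper":1,"translation":[0.5,1,132],"spin":0},{"gripper":1,"translation":[0.5,1,152],"spin":0}]'
python3 -m creep '[{"gripper":1,"translation":[0,0,0],"spin":0},{"gripper":0,"translation":[0,0,0],"spin":0},{"gripper":-0.4,"translation":[0,0,0],"spin":0},{"gripper":-1,"translation":[0,0,0],"spin":0},{"gripper":-1,"translation":[0,0,0],"spin":0}]' 40
python3 -m creep '[{"gripper":-1,"translation":[0,0,0],"spin":0},{"gripper":-1,"translation":[0,0,0],"spin":0},{"gripper":-1,"translation":[0,0,0],"spin":0},{"gripper":-1,"translation":[0,0,0],"spin":0},{"gripper":-1,"translation":[0,0,0],"spin":0}]' 40
```

```text
t: 1.87
tool_pos: [0.5433, 0.1935, 0.0957]
ee_rot: [-3.139, -0.004, 2.805]
wrist_force: [-0.5, -0.1, -0.5]
grip_width: 0.0855
grip_force: 0.0
t: 2.28
tool_pos: [0.5475, 0.1935, 0.1002]
ee_rot: [3.139, 0.003, 2.804]
wrist_force: [0.4, -0.4, 0.2]
grip_width: 0.039
grip_force: 0.0
t: 2.7
tool_pos: [0.5473, 0.193, 0.1]
ee_rot: [3.14, 0.002, 2.804]
wrist_force: [-0.8, 0.1, 6.1]
grip_width: 0.025
grip_force: 39.1
```

```bash
python3 -m creep '[{"gripper":-1,"translation":[0,0,-10],"spin":0},{"gripper":-1,"translation":[0,0,-30],"spin":0},{"gripper":-1,"translation":[0,0,-60],"spin":0},{"gripper":-1,"translation":[0,0,-90],"spin":0},{"gripper":-1,"translation":[0,0,-110],"spin":0}]' 60
python3 -m creep '[{"gripper":-1,"translation":[0,0,0],"spin":0},{"gripper":-1,"translation":[0,0,0],"spin":0},{"gripper":-1,"translation":[0,0,0],"spin":0},{"gripper":-1,"translation":[0,0,0],"spin":0}]'
python3 - <<'E'
from h import *
np.set_printoptions(precision=4,suppress=True)
s=env.sense();print(s["tool_pos"],s["ee_rot"],s["wrist_force"],s["grip_width"])
f=C["side"]["frame"];p=proj("side",s["tool_pos"]-[0,0,.05]);print(p)
x,y=int(p[0])-32,int(p[1])-32;print(x,y)
a=cv2.resize(f[y:y+60,x:x+60],None,fx=9,fy=9,interpolation=cv2.INTER_CUBIC);cv2.imwrite("pics/g1.png",a)
E
```

```text
t: 3.12
tool_pos: [0.5466, 0.1929, 0.2109]
ee_rot: [3.141, 0.001, 2.804]
wrist_force: [1.5, 0.2, -3.9]
grip_width: 0.0249
grip_force: 60.0
t: 3.45
tool_pos: [0.5445, 0.1923, 0.206]
ee_rot: [-3.139, -0.004, 2.804]
wrist_force: [-0.4, -0.1, -4.4]
grip_width: 0.0243
grip_force: 60.1
[0.545  0.1925 0.2062] [-3.1392 -0.0034  2.8037] [-0.1419 -0.3235 -3.2274] 0.024700926441564488
[245.7577 125.8183]
213 93
```

View pics/g1.png

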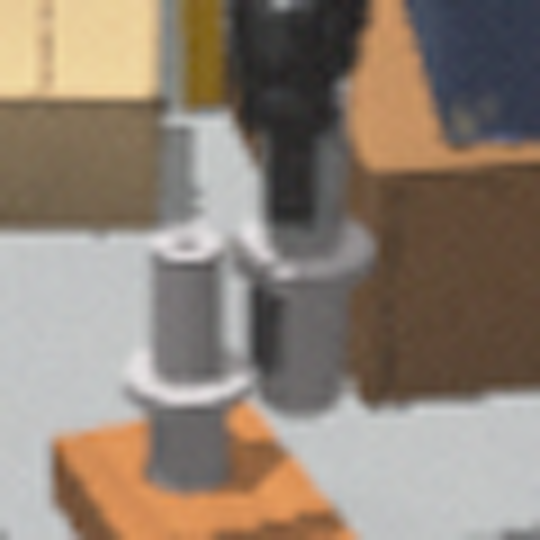

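The lifted keyed shaft hangs upright in the fingers with its collar at about (310,245). The key shows dark on the left, columns 250–280. I'll fit the pose.

```bash
python3 - <<'E'
from h import *
s=env.sense();o=s["tool_pos"];print(o)
g=lambda X:tuple(map(int,((proj("side",X)-[213,93]+.5)*9-.5).round()))
for z in (-.086,-.036,-.028):print(z,g(o+[0,0,z]))
foot=o-[0,0,.086];d=C["side"]["R"][0]
print("edges at +25mm",g(foot+[0,0,.025]-.015*d),g(foot+[0,0,.025]+.015*d))
print("collar edges",g(foot+[0,0,.054]-.023*d),g(foot+[0,0,.054]+.023*d))
for a in range(-160,-105,8):
    r=np.radians(a);e=np.array([np.cos(r),np.sin(r),0]);f=np.array([-e[1],e[0],0])
    print(a,[g(foot+[0,0,z]+rr*e+w*f) for z in(.018,.046) for rr,w in((.02,-.005),(.02,.005),(.0141,-.005),(.0141,.005))])
E
```

```text
[0.54558484 0.19264258 0.20682816]
-0.086 (299, 394)
-0.036 (301, 259)
-0.028 (302, 237)
edges at +25mm (254, 327) (345, 327)
collar edges (230, 248) (372, 248)
-160 [(239, 353), (253, 366), (255, 349), (269, 362), (239, 277), (254, 290), (256, 273), (270, 286)]
-152 [(242, 357), (260, 369), (256, 352), (274, 364), (242, 281), (261, 293), (257, 276), (275, 288)]
-144 [(245, 361), (267, 372), (258, 355), (280, 366), (246, 285), (268, 295), (259, 279), (281, 289)]
-136 [(250, 365), (275, 374), (261, 358), (286, 367), (251, 288), (276, 298), (262, 281), (287, 291)]
-128 [(256, 368), (283, 376), (265, 360), (292, 368), (257, 291), (284, 299), (266, 284), (293, 292)]
-120 [(263, 371), (292, 377), (270, 363), (298, 369), (264, 294), (293, 300), (271, 286), (300, 292)]
-112 [(271, 373), (300, 377), (275, 365), (305, 368), (272, 297), (302, 300), (276, 288), (306, 292)]
```

```bash
python3 -m creep '[{"gripper":-1,"translation":[-8,-16,0],"spin":0},{"gripper":-1,"translation":[-24,-48,0],"spin":0},{"gripper":-1,"translation":[-40,-80,0],"spin":0},{"gripper":-1,"translation":[-56,-112,0],"spin":0},{"gripper":-1,"translation":[-72,-144,0],"spin":0}]'
python3 -m creep '[{"gripper":-1,"translation":[-16,-32,0],"spin":0},{"gripper":-1,"translation":[-32,-64,0],"spin":0},{"gripper":-1,"translation":[-46,-92,0],"spin":0},{"gripper":-1,"translation":[-54,-110,0],"spin":0},{"gripper":-1,"translation":[-57.4,-116,0],"spin":0}]'
python3 -m creep '[{"gripper":-1,"translation":[0,0,0],"spin":6},{"gripper":-1,"translation":[0,0,0],"spin":13},{"gripper":-1,"translation":[0,0,0],"spin":20},{"gripper":-1,"translation":[0,0,0],"spin":27},{"gripper":-1,"translation":[0,0,0],"spin":33}]'
python3 -m creep '[{"gripper":-1,"translation":[0,0,10],"spin":5.5},{"gripper":-1,"translation":[0,0,20],"spin":5.5},{"gripper":-1,"translation":[0,0,25],"spin":5.5},{"gripper":-1,"translation":[0,0,25],"spin":5.5},{"gripper":-1,"translation":[0,0,25],"spin":5.5}]'
python3 - <<'E'
from h import *
s=env.sense();print(s["tool_pos"],s["ee_rot"],s["wrist_force"])
f=C["side"]["frame"];cv2.imwrite("pics/g2.png",cv2.resize(f[150:216,245:311],None,fx=9,fy=9,interpolation=cv2.INTER_CUBIC))
E
```

```text
t: 4.07
tool_pos: [0.5663, 0.0319, 0.2077]
ee_rot: [-3.141, -0.001, 2.805]
wrist_force: [0.8, 0.5, -4.5]
grip_width: 0.0244
grip_force: 59.9
t: 4.48
tool_pos: [0.5824, -0.0991, 0.2076]
ee_rot: [-3.14, 0.0, 2.801]
wrist_force: [0.5, 0.2, -4.2]
grip_width: 0.0246
grip_force: 59.9
t: 4.9
tool_pos: [0.5819, -0.0945, 0.2077]
ee_rot: [-3.141, -0.001, 2.222]
wrist_force: [-0.1, 0.5, -4.1]
grip_width: 0.0247
grip_force: 60.0
t: 5.32
tool_pos: [0.5817, -0.0949, 0.1824]
ee_rot: [-3.14, -0.002, 2.134]
wrist_force: [0.9, -0.2, -3.2]
grip_width: 0.0251
grip_force: 60.1
[ 0.58248626 -0.09527194  0.18342592] [3.14136520e+00 1.33832025e-04 2.13292870e+00] [-0.25128073 -0.03728678 -2.85763685]
```

View pics/g2.png

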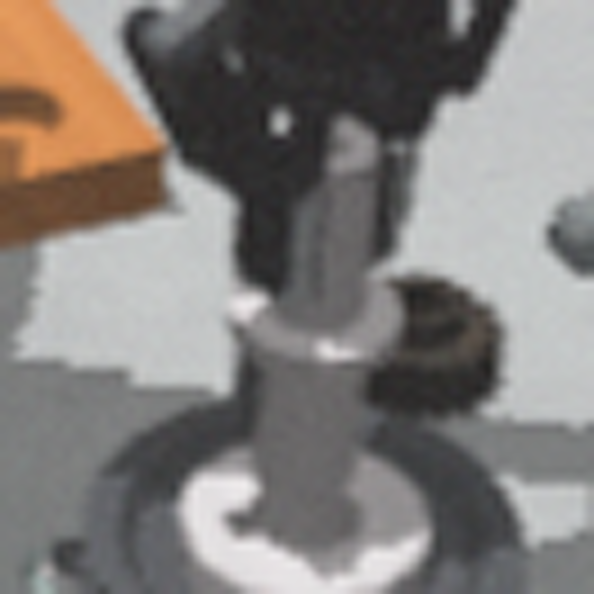

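The shaft hangs over the hub: its lower end is centred at about column 307 and the hub at about 303. The key is on the left, above the keyway at (235,520). Next I insert it.

```bash
python3 -m creep '[{"gripper":-1,"translation":[0,0,7],"spin":0},{"gripper":-1,"translation":[0,0,14],"spin":0},{"gripper":-1,"translation":[0,0,20],"spin":0},{"gripper":-1,"translation":[0,0,25],"spin":0},{"gripper":-1,"translation":[0,0,25],"spin":0}]'
python3 -m creep '[{"gripper":-1,"translation":[0,0,3],"spin":0},{"gripper":-1,"translation":[0,0,6],"spin":0},{"gripper":-1,"translation":[0,0,9],"spin":0},{"gripper":-1,"translation":[0,0,11],"spin":0},{"gripper":-1,"translation":[0,0,11],"spin":0}]'
```

```text
t: 5.83
tool_pos: [0.5824, -0.0954, 0.157]
ee_rot: [-3.141, -0.0, 2.132]
wrist_force: [1.7, -0.1, -4.4]
grip_width: 0.0248
grip_force: 60.0
t: 6.25
tool_pos: [0.5828, -0.0959, 0.1473]
ee_rot: [3.141, 0.002, 2.132]
wrist_force: [2.0, -2.1, -4.7]
grip_width: 0.0248
grip_force: 60.0
```

```bash
python3 -m creep '[{"gripper":-1,"translation":[0,0,2],"spin":0},{"gripper":-1,"translation":[0,0,4],"spin":0},{"gripper":-1,"translation":[0,0,6],"spin":0},{"gripper":-1,"translation":[0,0,6],"spin":0},{"gripper":-1,"translation":[0,0,6],"spin":0}]'
```

```text
t: 6.67
tool_pos: [0.5831, -0.096, 0.1416]
ee_rot: [3.141, 0.002, 2.132]
wrist_force: [2.1, -4.8, -0.6]
grip_width: 0.0245
grip_force: 60.5
```

```bash
python3 -m creep '[{"gripper":-1,"translation":[-0.7,0,2],"spin":0},{"gripper":-1,"translation":[-0.7,0,5],"spin":0},{"gripper":-1,"translation":[-0.7,0,8],"spin":0},{"gripper":-1,"translation":[-0.7,0,8],"spin":0},{"gripper":-1,"translation":[-0.7,0,8],"spin":0}]'
python3 -c "
from station import env
s=env.sense();print(s['tool_pos'],s['wrist_force'],s['ft_torque'])"
```

```text
t: 7.08
tool_pos: [0.5833, -0.0962, 0.1335]
ee_rot: [3.141, 0.001, 2.132]
wrist_force: [2.7, -4.9, 2.0]
grip_width: 0.0246
grip_force: 60.7
[ 0.58326453 -0.09624947  0.13348666] [ 2.66263257 -4.91886538  2.04581513] [-0.88245084 -0.56396291  0.24528672]
```

```bash
python3 -m creep '[{"gripper":-1,"translation":[-0.6,0,2],"spin":-1},{"gripper":-1,"translation":[-0.6,0,5],"spin":-1.5},{"gripper":-1,"translation":[-0.6,0,8],"spin":-1.5},{"gripper":-1,"translation":[-0.6,0,9],"spin":-1.5},{"gripper":-1,"translation":[-0.6,0,9],"spin":-1.5}]' 90
python3 -c "
from station import env
s=env.sense();print(s['tool_pos'],s['wrist_force'],s['ft_torque'])"
```

```text
t: 7.5
tool_pos: [0.5829, -0.0962, 0.1241]
ee_rot: [3.141, -0.0, 2.158]
wrist_force: [1.9, -2.9, 2.0]
grip_width: 0.0244
grip_force: 88.4
[ 0.58293832 -0.09624028  0.1240737 ] [ 1.87037619 -2.89027248  2.01553184] [-0.45972012 -0.56154159  0.15375046]
```

```bash
python3 -m creep '[{"gripper":-1,"translation":[-0.4,0,1.5],"spin":-1},{"gripper":-1,"translation":[-0.4,0,3],"spin":-1},{"gripper":-1,"translation":[-0.4,0,4],"spin":-1},{"gripper":-1,"translation":[-0.4,0,4],"spin":-1}]'
python3 -m creep '[{"gripper":-1,"translation":[0,0,1],"spin":0},{"gripper":-1,"translation":[0,0,2],"spin":0},{"gripper":-1,"translation":[0,0,2],"spin":0}]'
python3 -c "
from station import env
s=env.sense();print(s['tool_pos'],s['wrist_force'],s['ft_torque'])"
```

```text
t: 7.83
tool_pos: [0.583, -0.0963, 0.1203]
ee_rot: [3.141, -0.001, 2.175]
wrist_force: [1.4, -0.8, 4.6]
grip_width: 0.0242
grip_force: 88.5
t: 8.08
tool_pos: [0.583, -0.0963, 0.1185]
ee_rot: [3.141, -0.001, 2.175]
wrist_force: [0.9, -0.1, 6.6]
grip_width: 0.0242
grip_force: 88.5
[ 0.58300864 -0.09631378  0.11849527] [ 0.9165571  -0.10232089  6.59904934] [-0.06833101 -0.24433753 -0.02303702]
```

```bash
python3 -m creep '[{"gripper":-1,"translation":[0,0,1],"spin":0},{"gripper":-1,"translation":[0,0,1],"spin":0},{"gripper":-1,"translation":[0,0,1],"spin":0}]'
python3 -m creep '[{"gripper":-1,"translation":[0,0,1],"spin":0},{"gripper":-1,"translation":[0,0,1],"spin":0},{"gripper":-1,"translation":[0,0,1],"spin":0}]'
python3 -m creep '[{"gripper":-1,"translation":[0,0,1],"spin":0},{"gripper":-1,"translation":[0,0,1],"spin":0},{"gripper":-1,"translation":[0,0,1],"spin":0}]'
```

```text
t: 8.33
tool_pos: [0.5831, -0.0964, 0.1182]
ee_rot: [3.141, -0.0, 2.175]
wrist_force: [-0.8, -0.1, 8.6]
grip_width: 0.0242
grip_force: 89.6
t: 8.58
tool_pos: [0.583, -0.0964, 0.1181]
ee_rot: [3.141, 0.0, 2.175]
wrist_force: [-1.1, 0.9, 14.6]
grip_width: 0.0242
grip_force: 89.7
t: 8.83
tool_pos: [0.583, -0.0964, 0.1181]
ee_rot: [3.14, 0.001, 2.175]
wrist_force: [-4.2, 0.4, 20.6]
grip_width: 0.0239
grip_force: 90.3
```

```bash
python3 - <<'E'
from h import *
s=env.sense();print(s["tool_pos"],s["wrist_force"],s["grip_force"],s["dq"])
cv2.imwrite("pics/g3.png",cv2.resize(C["side"]["frame"][160:226,245:311],None,fx=9,fy=9,interpolation=cv2.INTER_CUBIC))
E
```

```text
[ 0.58303891 -0.09636464  0.11808651] [-3.92490835  1.74031158 20.69196817] 90.33855199813843 [-1.39385606e-03  7.95307618e-04 -2.31952854e-05 -9.64842298e-04
 -4.29629483e-04 -5.76076744e-04]
```

View pics/g3.png

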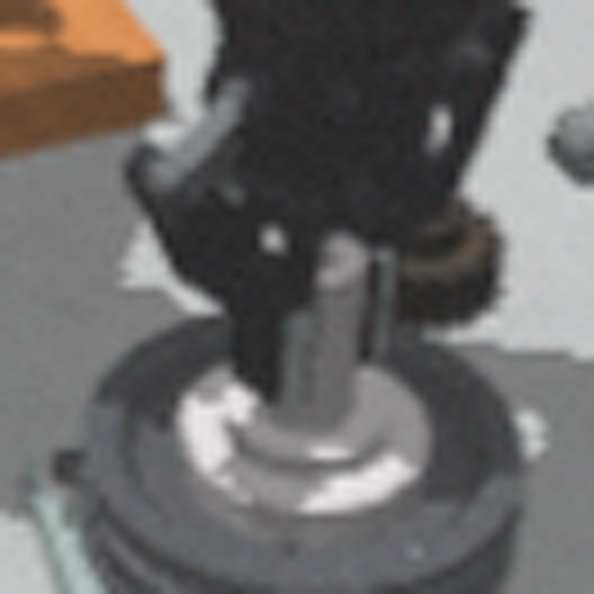

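The collar, at about (318,430), lies on the hub face. The tool stopped going down while the force rose to 20 N, so the shaft is home and still gripped.

```bash
python3 -c "
from station import env
print(env.job_done())"
```

```text
the job is handed in; nothing more can be done
None
```

I handed the job in with the keyed shaft fully home in the pulley hub, key in the keyway, still gripped at about 90 N and pressed down with about 20 N; the hand-in returned no verdict, and I saw no contact with the plain shaft or the spare parts.

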